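Run the denture carriage round the track corner and seat it against the stop

TASK

A denture rides on a small carriage in a guide track. Without lifting it, move the carriage along the track, round the corner, and press it fully home against the stop at the far end: lean on it there steadily for a second with about 9 N (a firm but gentle push, not over 15 N), then let go and leave it there. Do not let the carriage jam against or be forced into the guide rails (keep that under 12 N), and leave the other things on the bench alone.

Things in the scene. Friction and masses are not known exactly. Their poses are not given: they have to be found in the camera images.
- track: grey L-shaped bed plate, 6 mm thick, fixed to the bench. Origin at bench level on the channel's centre line where leg 1 ends and the bend begins; x = travel in leg 1, y = travel in leg 2, z up. Centre line, mm: from (-117, 0) along +x to (0, 0), a 90 degree left-hand bend of 75 mm radius about (0, 75) to (75, 75), then along +y at x = 75 to the dock. Floor of the channel at z = 6 mm
- rails: the pair of white guide rails that line the channel, 28 mm apart, 4 mm thick, tops 17 mm above the bench, with an end wall at the start of leg 1; backed by 8 mm wide aluminium shoulders (tops 18.5 mm above the bench) on which the carriage's plate rides. Fixed, origin and axes as the track's
- dock: dark steel bracket fixed at the end of leg 2, origin at track (75, 150, 6) mm, axes as the track's. It carries an upright aluminium stop plate, 46 mm wide, 16 to 46 mm above the bench, facing -y, rigid to the touch. The stop is clamped on a slide: its face stands anywhere from 10 mm before to 10 mm beyond the dock's origin along y, and this setting is not measured
- plunger (a joint): thin brass feeler pin (8 mm diameter, 35 mm above the bench) in the stop's face, in m: 0 = standing 4.5 mm proud of the face, 0.0045 = pushed flush by the carriage, which is then home. Very soft spring (0.3 N when flush) that cannot push the carriage back
- carriage: loose carriage, 0.5 to 0.8 kg, in leg 1: a slippery plate 96 x 64 mm (underside 12.5, top 20 mm over the origin) that rides on the track's shoulders, with two round guide feet below, 24 mm diameter, at x = +20 and -20 mm, 2 mm play each side in the channel. Origin midway between the feet, 6 mm above the bench; x forward, z up. The fixed denture covers x = -4 to 41 mm, up to z = 41 mm
- post (a point): centre of the top of the carriage's upright round steel post, 12 mm diameter, at carriage (-40, 0, 58) mm, near the rear edge; its foot has a collar of 18 mm diameter up to z = 23 mm. Clear for 30 mm all round; it may be pushed, caged or gripped
- bumper (a point): middle of the front face of the carriage's bumper plate, at carriage (46, 0, 26) mm; the plate is 24 mm wide, z = 14 to 38 mm. This face meets the stop, so the post's axis is 86 mm before the stop's face when home
- cast_upper: white plaster cast, 57 x 68 x 30 mm, loose bystander in the inner angle of the track; origin at the centre of its underside
- felt_wheel: round felt polishing wheel, 48 mm diameter, 12 mm high, loose bystander to the right of leg 2; origin at the centre of its underside
Things that resemble listed ones, but are neither listed nor needed, are in the scene too. There is more than one size of the carriage; the job needs the smaller.

How it is judged:
On the way, in this order (a step that is already met when the one before it is completed fails the run):
1. the carriage has come round the bend and points along leg 2, still in its channel (angle between the x axis of carriage and the y axis of track, either way round below 0.3 rad and y of carriage in the frame of track above 0.065 m and height (world z) of carriage below 0.011 m), for 0.02 s.
2. the carriage is pressed home against the stop with at least 4 N (contact force between carriage and dock above 4 N and value of joint plunger above 0.003 m), for 0.3 s.
At the end, for the whole second after the job is handed in: The carriage stands flat in leg 2, at rest, pointing along it within 0.15 rad, home against the stop within 1.5 mm (feeler pin pushed in at least 3 mm of 4.5) (value of joint plunger above 0.003 m and height (world z) of carriage below 0.009 m and angle between the x axis of carriage and the y axis of track, either way round below 0.15 rad and angle between carriage's own z axis and vertical below 0.06 rad and linear speed of carriage below 0.005 m/s); the robot touches nothing.
It fails at once if the carriage pressed against the guide rails with more than 15 N (contact force between carriage and rails above 15 N).
It fails at once if the carriage pressed or rammed against the stop with more than 16 N (contact force between carriage and dock above 16 N).
It fails at once if the carriage lifted or tipped out of the channel (height (world z) of carriage above 0.014 m or angle between carriage's own z axis and vertical above 0.2 rad).
It fails at once if a bystander was moved (distance of any of cast_upper, felt_wheel from where it was at the start of the episode above 0.015 m).
It also fails if it takes over 64 s, if anything falls off the work surface, if the arm or the gripper's body presses on something with over 40 N, if the wrist force passes 120 N, or if a joint passes its speed limit or range.

ROBOT

A 7-joint arm with a two-finger parallel gripper is mounted at the origin on a cart in front of the work surface, level with it; the furniture and walls round the work are solid. World frame = base frame: x ahead of the robot, y to its left, z up, the work surface at z = 0. Lengths are in m, angles in rad, forces in N, time in s.
With the tool pointing down it reaches from about 0.4 to 0.85 m from the base axis. Payload 4.4 kg.
Tool frame: the origin (TCP) lies at the centre of the arm's flange, where the gripper is bolted on; the fingertips stand 199 mm ahead of it and the grasp point (between the pads) lies 180 mm ahead of it; z points along the fingers, y is the line along which they close (so a half turn about z gives the same grasp; the last joint's range is limited). The gripper opens to 94 mm and grips with 3 to 60 N. Pads are 16 mm wide; open, the fingers measure 119 mm over their backs; the gripper's body (75 mm by 177 mm) begins 78 mm behind the grasp point.
Start: joints at [1.234, 0.628, 0.038, 1.517, -0.027, 0.996, -0.02], TCP at [0.174, -0.626, 0.405] pointing down, gripper open.
Joint ranges: [-3.06, 3.06], [-0.37, 2.12], [-1.25, 1.32], [0.18, 2.47], [-1.1, 4.24], [0.23, 1.98], [-2.94, 2.94]. Speed limits (rad/s): [2.57, 2.57, 3.14, 3.14, 3.14, 3.14, 3.14].

INTERFACE

Orientations are given as a rotation vector (axis times angle).
In Python, from cell import arm gives the robot as it stands. The module is installed in compiled form; this text tells all that it offers.
- The arm moves only by the tool arm_command, never from a script. Its argument "commands" is a list of rows, each an object with "slide": the shift along the tool's x, y, z in cm, a list of three; "turn": the turn, a rotation vector about the tool's x, y, z in degrees, a list of three; "gripper": the finger opening in cm, from 0 to 9.4. In form: [{"slide": [dx, dy, dz], "turn": [ax, ay, az], "gripper": gripper}, ...]. A call has 1 to 10 rows; each row shifts and turns the commanded pose from where the row before left it, along the tool's axes as they then stand; what a row does not reach is not made up. A row lasts 1/12 s, in which the tool goes at most 41.7 mm and 7.16 degrees, less where a joint would pass 70% of its speed; a pose out of reach is approached as far as the arm can. A call with a gripper value outside its range is refused whole. The fingers move at their own pace and stop on an object; "grip_force" is the grip in N (left out, the last holds). Time passes only in rows, so rows that do not move let the fingers close. It gives the time, the measured TCP pose, the force, the opening and the grip force at its end, in the units of the state.
- arm.sense(): the state, without advancing time (a new reading comes with each control period).
- arm.camera(name): name is "scene" or "top"; returns a dict with "pixels" (400x640x3 uint8, red, green, blue), "camera_matrix" (3x3 intrinsics, pixels), "dist" ([k1, k2, p1, p2, k3] as OpenCV has them; the pictures are not rectified), "extrinsics" (4x4, takes a point from camera to world coordinates). Camera axes: x right, y up, looking along -z (the intrinsics and any distortion apply to the point x, -y, -z); pixel columns grow to the right and rows downward; lengths in m; the calibration is good to about 2 mm. A picture is of the moment at which its call begins. There is no depth.
- arm.close_job(): hands the job in; it is judged then, once.
The state is a dict: "t": time; "joint_positions": joint angles; "dq": joint speeds; "joint_efforts": joint torques, N m; "eef_pos": TCP position; "tcp_rot": TCP orientation; "force": force on the tool from outside, world axes, zero at the start; "ft_torque": the same for the moment, N m; "finger_gap": opening from 0.0 (shut) to 1.0 (fully open); "grip_force": force on a finger pad.
Only numpy, scipy, OpenCV 4.12 (cv2) and the standard library are available. Lean on these libraries where they do the work, as an engineer would, in place of code of your own. Each camera call takes 0.05 s, during which the arm holds its last target. There are 200 camera calls.

## Working session

There is one attempt and no reset: what is moved stays moved. The work goes in short steps, Python scripts to look and compute and a tool call to move; the robot and the scene stay as the last step left them, time stands still between calls to the robot, and variables do not carry over. Pictures are saved under pics/ and viewed, at most 10 in all, crops included, and the job is handed in when it is done.

Besides the shell and the picture viewer there is one more tool, called as name(argument=value, ...), one argument or row to a line, values as JSON. arm_command: Moves the arm, as the interface text tells. Its arguments: {"type":"object","properties":{"commands":{"type":"array","items":{"type":"object","properties":{"slide":{"type":"array","items":{"type":"number"}},"turn":{"type":"array","items":{"type":"number"}},"gripper":{"type":"number"}}}},"grip_force":{"type":"number"}},"required":["commands"]}

```bash
mkdir -p pics
python3 - <<'E'
from cell import arm
import cv2
s=arm.sense();print({k:(v if not hasattr(v,'round') else v) for k,v in s.items()})
for n in("scene","top"):
    c=arm.camera(n);cv2.imwrite(f"pics/{n}0.png",c["pixels"][:,:,::-1]);print(n,c["camera_matrix"],c["dist"],c["extrinsics"])
E
```

```text
{'t': 0.0, 'joint_positions': array([ 1.23419988,  0.6293454 ,  0.03843033,  1.5183589 , -0.02696549,
        0.99627048, -0.01998668]), 'dq': array([-2.00110848e-03, -2.17100103e-03, -2.54251577e-04, -8.99237368e-05,
       -1.58647356e-03,  1.68711135e-03, -7.65276754e-04]), 'joint_efforts': array([ 7.86109504e-04, -5.49721920e+01,  1.14358094e+00, -1.86633199e+01,
       -5.22582291e-02,  2.35067855e-02,  1.48360682e-04]), 'eef_pos': array([ 0.1738303 , -0.62602685,  0.40375695]), 'tcp_rot': array([-3.11100716e+00, -4.23884004e-01,  4.67059193e-04]), 'force': array([-0.60487866,  0.7718209 ,  0.08436839]), 'ft_torque': array([ 0.01087467, -0.01216488, -0.01211229]), 'grip_force': 0.0, 'finger_gap': 0.9991332119347603}
scene [[421.67195121   0.         317.41098157]
 [  0.         421.67195121 200.13928011]
 [  0.           0.           1.        ]] [0.01673981 0.         0.         0.         0.        ] [[-0.64858526  0.48347614 -0.58786731  0.02320451]
 [-0.76111756 -0.40577631  0.50600954  0.53871318]
 [ 0.00610091  0.77562646  0.63116271  0.65491169]
 [ 0.          0.          0.          1.        ]]
top [[439.46837238   0.         312.77349309]
 [  0.         439.46837238 199.19029695]
 [  0.           0.           1.        ]] [-0.07048576  0.          0.          0.          0.        ] [[-0.01249024  0.99150986 -0.12943027  0.40744951]
 [-0.99989589 -0.01332021 -0.00554881  0.07201633]
 [-0.00722573  0.12934748  0.991573    1.10465968]
 [ 0.          0.          0.          1.        ]]
```

View pics/top0.png

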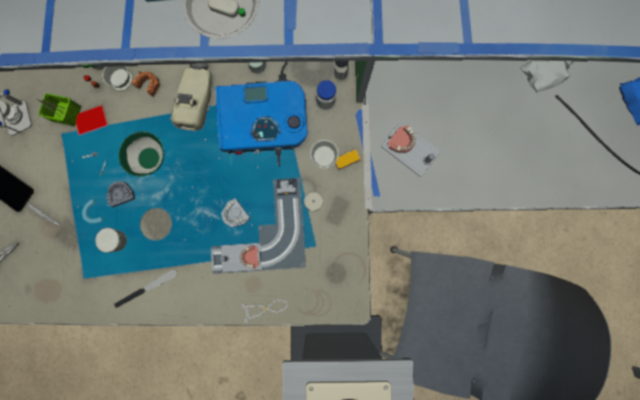

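View pics/scene0.png

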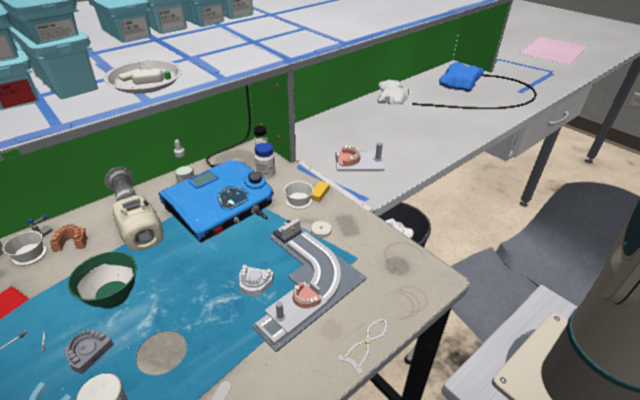

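Top view: track with the carriage in leg 1 near (237,258) and the dock near (287,187). Scene view: post near (280,310), stop near (290,230). I'll enlarge these.

Run:
```python
import cv2
a=cv2.imread("pics/top0.png")[170:280,200:320];b=cv2.imread("pics/scene0.png")[210:355,245:375]
cv2.imwrite("pics/c1.png",cv2.resize(a,None,fx=5,fy=5,interpolation=cv2.INTER_CUBIC));cv2.imwrite("pics/c2.png",cv2.resize(b,None,fx=4,fy=4,interpolation=cv2.INTER_CUBIC))
```

```text
(no output)
```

View pics/c1.png

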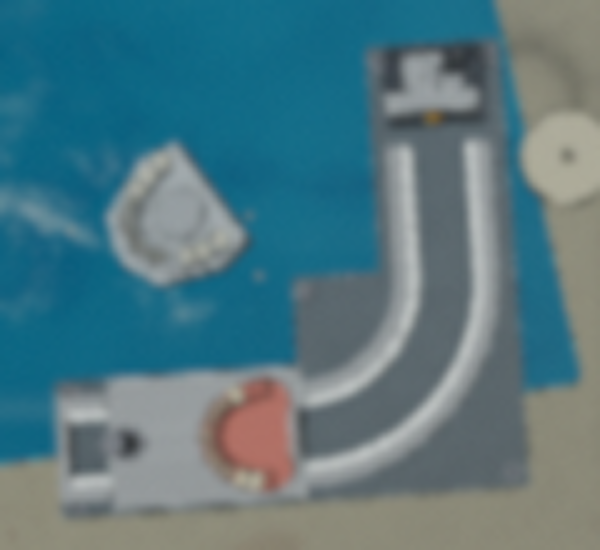

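View pics/c2.png

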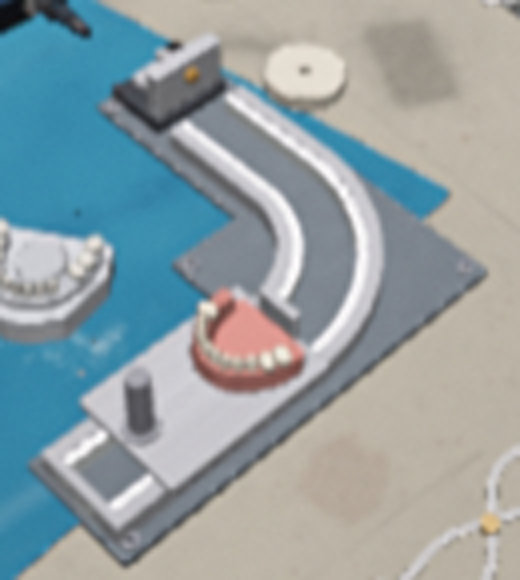

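```bash
cat > h.py <<'E'
import numpy as np,cv2,pickle
from scipy.optimize import least_squares
from cell import arm
def proj(c,P):
    E=np.array(c["extrinsics"]);q=(np.atleast_2d(P)-E[:3,3])@E[:3,:3]
    q=q*[1,-1,-1]
    return cv2.projectPoints(q,np.zeros(3),np.zeros(3),np.array(c["camera_matrix"]),np.array(c["dist"]))[0][:,0]
def W(t,p):  # track mm -> world m
    p=np.atleast_2d(np.array(p,float))/1000;c,s=np.cos(t[2]),np.sin(t[2])
    return np.c_[t[0]+c*p[:,0]-s*p[:,1],t[1]+s*p[:,0]+c*p[:,1],p[:,2]]
E
cat > fit.py <<'E'
from h import *
C={n:arm.camera(n) for n in("top","scene")}
pickle.dump(C,open("cams.pkl","wb"))
off={"top":(200,170,5),"scene":(245,210,4)}
# params: x,y,yaw, s, d, lateral l, and free
pts=[("scene","c",(-40,0,64),(139,373)),("scene","c",(-48,32,26),(82,401)),("scene","c",(-48,-32,26),(165,483)),
("top","c",(-48,32,26),(110,378)),("top","c",(48,32,26),(296,366)),("top","c",(48,-32,26),(303,495)),
("top","c",(-40,0,64),(130,443)),
("scene","p",(75,145.5,35),(191,75)),("top","p",(75,145.5,35),(432,118))]
lin=[("top",(75,130,17),(439.5,150)),("top",(75,80,17),(443,255))]
def res(t,full=False):
    r=[]
    for n,k,P,u in pts:
        P=np.array(P,float)
        P=P+([t[3],t[4],0] if k=="c" else [0,t[5],0])
        o=off[n];r+=list(proj(C[n],W(t,P))[0]-((u[0]+.5)/o[2]-.5+o[0],(u[1]+.5)/o[2]-.5+o[1]))
    for n,P,u in lin:
        o=off[n];r.append(proj(C[n],W(t,P))[0][0]-((u[0]+.5)/o[2]-.5+o[0]))
    r+= [t[4]/2,t[5]/10]
    return np.array(r)
f=least_squares(res,[.3,.15,-1.57,-60,0,0],x_scale=[.1,.1,.1,10,1,10],loss="soft_l1")
t=f.x;print(t.round(4));print(res(t).round(2));np.save("t.npy",t)
for n in C:
    o=off[n];im=cv2.imread(f"pics/{n}0.png")[:,:,:];x0,y0,k=o;k=6 if n=="top" else 4
    im=cv2.resize(im[y0:y0+145 if n=="scene" else y0+110,x0:x0+130],None,fx=k,fy=k,interpolation=cv2.INTER_CUBIC)
    a=np.radians(np.arange(0,91,5))
    def cl(e,z):
        L=[(-117,-e,z),(0,-e,z)]+[((75+e)*np.sin(q),75-(75+e)*np.cos(q),z) for q in a]+[(75+e,130,z)]
        return L
    ls=[(cl(14,17),(0,0,255)),(cl(-14,17),(0,0,255)),(cl(26,18.5),(0,255,0)),(cl(-26,18.5),(0,255,0)),
     ([(t[3]+x,t[4]+y,26) for x,y in((-48,-32),(48,-32),(48,32),(-48,32),(-48,-32))],(255,0,255)),
     ([(52,150+t[5],16),(98,150+t[5],16),(98,150+t[5],46),(52,150+t[5],46),(52,150+t[5],16)],(0,255,255)),([(t[3]-40,t[4],26),(t[3]-40,t[4],64)],(255,255,0))]
    for L,col in ls:
        u=(proj(C[n],W(t,L))-(x0,y0)+.5)*k-.5
        cv2.polylines(im,[np.round(u).astype(int)],False,col,1)
    cv2.imwrite(f"pics/fit_{n}.png",im)
E
python3 fit.py
```

```text
[  0.4104   0.2097  -1.51   -46.3061  -0.0465   2.4987]
[-0.91 -0.11 -0.45 -1.96  2.14  0.02 -1.01  0.33  0.68 -0.06  0.85  0.44
 -4.44  0.25  0.36 -0.49 -0.05  0.05 -0.59  0.03 -0.02  0.25]
```

View pics/fit_top.png

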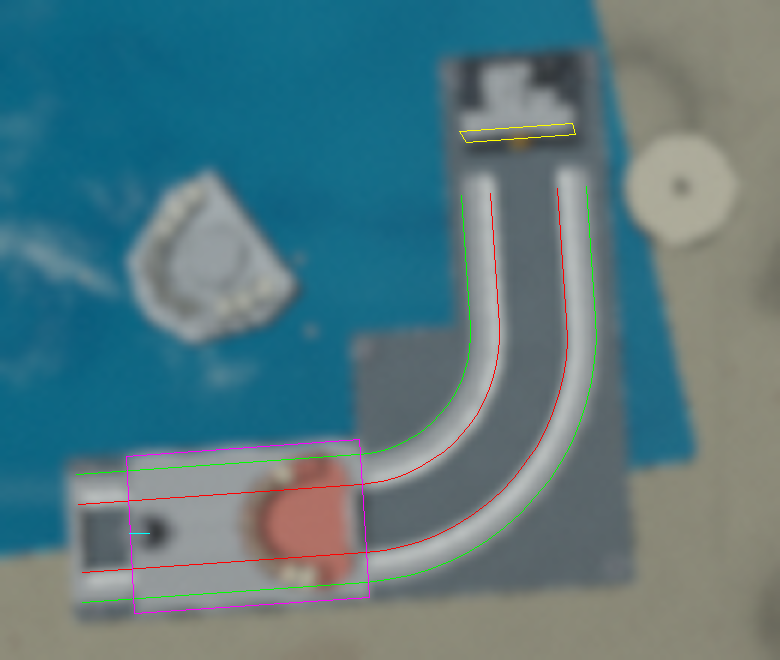

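View pics/fit_scene.png

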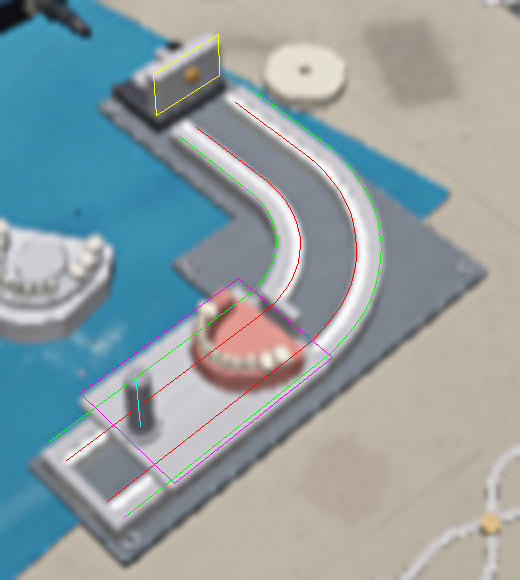

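The overlays match to about 1–2 mm: track origin near (0.410, 0.210), yaw -1.51, carriage at track x≈-46. The plan is to push the post from behind with closed fingers, the tool's +y facing along the travel.

```bash
cat > plan.py <<'E'
from h import *
from scipy.spatial.transform import Rotation as R
t=np.load("t.npy")
def centre(s): # centreline track mm, s=0 at bend start
    L=75*np.pi/2
    if s<0:return np.array([s,0.])
    if s<L:return np.array([75*np.sin(s/75),75-75*np.cos(s/75)])
    return np.array([75,75+s-L])
def carr(s): # s of front foot -> origin, heading
    f=centre(s);lo,hi=s-45,s-39
    for _ in range(40):
        m=(lo+hi)/2
        if np.hypot(*(f-centre(m)))>40: lo=m
        else: hi=m
    r=centre(lo);d=(f-r)/40;return (f+r)/2,d
def post(s):
    o,d=carr(s);return o-40*d
def tool(s,back=18.5): # world tip xy, yaw of tool x
    v=post(s+8)-post(s-8);v/=np.hypot(*v)
    p=W(t,[*(post(s)-back*v),0])[0][:2]
    return p,np.arctan2(v[1],v[0])+t[2]+np.pi/2
def state():
    s=arm.sense();x=R.from_rotvec(s["tcp_rot"]).as_matrix()
    return np.array(s["eef_pos"]),np.arctan2(x[1,0],x[0,0]),s,x
def step(p,yaw,q,yaw2):
    d=np.array(q)-p;c,sn=np.cos(yaw),np.sin(yaw)
    return [round(100*(c*d[0]+sn*d[1]),2),round(100*(sn*d[0]-c*d[1]),2),round(-100*d[2],2)],round(-np.degrees((yaw2-yaw+np.pi)%(2*np.pi)-np.pi),2)
E
python3 - <<'E'
from plan import *
p,y,s,M=state();print(p,y,M.round(3).tolist())
q,y2=tool(-26.3,back=30)
print(q,y2)
wp=[((.45,-.40,.40),y2),((.55,-.05,.40),y2),((q[0],q[1],.35),y2),((q[0],q[1],.236),y2)]
for w,yy in wp:
    d,a=step(p,y,w,yy);print(d,a,np.linalg.norm(d)/4.1);p,y=np.array(w),yy
E
```

```text
[ 0.17386615 -0.62615322  0.40413331] 0.27080393606558795 [[0.964, 0.268, -0.0], [0.268, -0.964, 0.001], [-0.0, -0.001, -1.0]]
[0.40335053 0.32578984] 0.060756294489335616
[np.float64(32.66), np.float64(-14.4), np.float64(0.41)] 12.03 8.706339017283822
[np.float64(12.11), np.float64(-34.33), np.float64(-0.0)] -0.0 8.878856168058116
[np.float64(-12.36), np.float64(-38.4), np.float64(5.0)] -0.0 9.914355439637124
[np.float64(0.0), np.float64(0.0), np.float64(11.4)] -0.0 2.780487804878049
```

arm_command(
  commands=[
    {"slide": [0,0,0],"turn": [0,0,6],"gripper": 0},
    {"slide": [0,0,0],"turn": [0,0,6],"gripper": 0},
    {"slide": [3.2,-2.3,0],"turn": [0,0,0],"gripper": 0},
    {"slide": [3.2,-2.3,0],"turn": [0,0,0],"gripper": 0},
    {"slide": [3.2,-2.3,0],"turn": [0,0,0],"gripper": 0},
    {"slide": [3.2,-2.3,0],"turn": [0,0,0],"gripper": 0},
    {"slide": [3.2,-2.3,0],"turn": [0,0,0],"gripper": 0},
    {"slide": [3.2,-2.3,0],"turn": [0,0,0],"gripper": 0},
    {"slide": [3.2,-2.3,0],"turn": [0,0,0],"gripper": 0},
    {"slide": [3.2,-2.3,0],"turn": [0,0,0],"gripper": 0},
  ],
  grip_force=10,
)

```text
t: 1.03
eef_pos: [0.4193, -0.4255, 0.4046]
tcp_rot: [-3.14, -0.096, 0.0]
force: [0.8, 0.3, -0.7]
finger_gap: 0.332
grip_force: 0.0
```

arm_command(
  commands=[
    {"slide": [1.5,-3.8,0],"turn": [0,0,0],"gripper": 0},
    {"slide": [1.5,-3.8,0],"turn": [0,0,0],"gripper": 0},
    {"slide": [1.5,-3.8,0],"turn": [0,0,0],"gripper": 0},
    {"slide": [1.5,-3.8,0],"turn": [0,0,0],"gripper": 0},
    {"slide": [1.5,-3.8,0],"turn": [0,0,0],"gripper": 0},
    {"slide": [1.5,-3.8,0],"turn": [0,0,0],"gripper": 0},
    {"slide": [1.5,-3.8,0],"turn": [0,0,0],"gripper": 0},
    {"slide": [1.5,-3.8,0],"turn": [0,0,0],"gripper": 0},
    {"slide": [1.5,-3.8,0],"turn": [0,0,0],"gripper": 0},
    {"slide": [0,0,0],"turn": [0,0,0],"gripper": 0},
  ],
)

```text
t: 1.87
eef_pos: [0.5342, -0.0676, 0.4046]
tcp_rot: [-3.133, -0.117, -0.003]
force: [-0.2, 1.1, -0.3]
finger_gap: 0.006
grip_force: 0.0
```

Run:
```python
from plan import *
p,y,s,M=state();print(s["t"],p,y,s["joint_positions"].round(2),s["force"],s["finger_gap"])
q,y2=tool(-26.3,back=30)
print(step(p,y,(*q,.35),y2))
```

```text
1.8667 [ 0.53422907 -0.06762034  0.40457122] 0.07471702984240841 [ 0.03  0.47  0.07  1.83 -0.05  0.84 -1.37] [-0.24414357  1.1264806  -0.33336678] 0.006285440693923112
([np.float64(-10.11), np.float64(-40.21), np.float64(5.46)], np.float64(0.8))
```

arm_command(
  commands=[
    {"slide": [-1.0,-4.0,0.5],"turn": [0,0,0.8],"gripper": 0},
    {"slide": [-1.0,-4.0,0.5],"turn": [0,0,0],"gripper": 0},
    {"slide": [-1.0,-4.0,0.5],"turn": [0,0,0],"gripper": 0},
    {"slide": [-1.0,-4.0,0.5],"turn": [0,0,0],"gripper": 0},
    {"slide": [-1.0,-4.0,0.5],"turn": [0,0,0],"gripper": 0},
    {"slide": [-1.0,-4.0,0.5],"turn": [0,0,0],"gripper": 0},
    {"slide": [-1.0,-4.0,0.5],"turn": [0,0,0],"gripper": 0},
    {"slide": [-1.0,-4.0,0.5],"turn": [0,0,0],"gripper": 0},
    {"slide": [-1.0,-4.0,0.5],"turn": [0,0,0],"gripper": 0},
    {"slide": [-1.0,-4.0,0.5],"turn": [0,0,0],"gripper": 0},
  ],
)

```text
t: 2.7
eef_pos: [0.4117, 0.3189, 0.3545]
tcp_rot: [3.141, 0.074, 0.0]
force: [0.3, -0.1, 1.0]
finger_gap: 0.002
grip_force: 0.0
```

arm_command(
  commands=[
    {"slide": [0,0,0],"turn": [0,0,0],"gripper": 0},
    {"slide": [0,0,0],"turn": [0,0,0],"gripper": 0},
    {"slide": [0,0,0],"turn": [0,0,0],"gripper": 0},
  ],
)

```text
t: 2.95
eef_pos: [0.4126, 0.3168, 0.3545]
tcp_rot: [3.14, 0.075, -0.0]
force: [-0.0, -0.7, 0.3]
finger_gap: 0.004
grip_force: 0.0
```

Run:
```python
from plan import *
p,y,s,M=state();print(s["t"],p,y,s["joint_positions"].round(2),s["force"],M.round(3).tolist())
q,y2=tool(-26.3,back=30)
print(step(p,y,(*q,.236),y2))
```

```text
2.95 [0.41264583 0.31675532 0.35449848] 0.047615572261284975 [-0.75  0.51  0.06  1.93 -0.05  0.7  -2.18] [-0.01443159 -0.72631419  0.26915718] [[0.999, 0.048, -0.0], [0.048, -0.999, -0.001], [-0.0, 0.001, -1.0]]
([np.float64(-0.89), np.float64(-0.95), np.float64(11.85)], np.float64(-0.75))
```

arm_command(
  commands=[
    {"slide": [-0.9,-1.1,2],"turn": [0,0,-0.8],"gripper": 0},
    {"slide": [0,0,3],"turn": [0,0,0],"gripper": 0},
    {"slide": [0,0,3],"turn": [0,0,0],"gripper": 0},
    {"slide": [0,0,2.5],"turn": [0,0,0],"gripper": 0},
    {"slide": [0,0,1.35],"turn": [0,0,0],"gripper": 0},
    {"slide": [0,0,0],"turn": [0,0,0],"gripper": 0},
    {"slide": [0,0,0],"turn": [0,0,0],"gripper": 0},
  ],
)

```text
t: 3.53
eef_pos: [0.4039, 0.3262, 0.2361]
tcp_rot: [3.139, 0.092, -0.001]
force: [0.3, -0.1, 0.6]
finger_gap: 0.009
grip_force: 0.0
```

Run:
```python
from plan import *
p,y,s,M=state();print(s["t"],p,y,s["force"],s["ft_torque"])
q,y2=tool(-26.3)
print(step(p,y,(*q,.236),y2))
im=arm.camera("scene")["pixels"][190:340,225:365,::-1];cv2.imwrite("pics/d.png",cv2.resize(im,None,fx=4,fy=4,interpolation=cv2.INTER_CUBIC))
```

```text
3.5333 [0.40394837 0.32615389 0.23608241] 0.05836685615659073 [ 0.33141661 -0.13057589  0.62061695] [ 0.02375699 -0.01517978 -0.02409458]
([np.float64(-0.06), np.float64(1.18), np.float64(0.01)], np.float64(-0.14))
```

View pics/d.png

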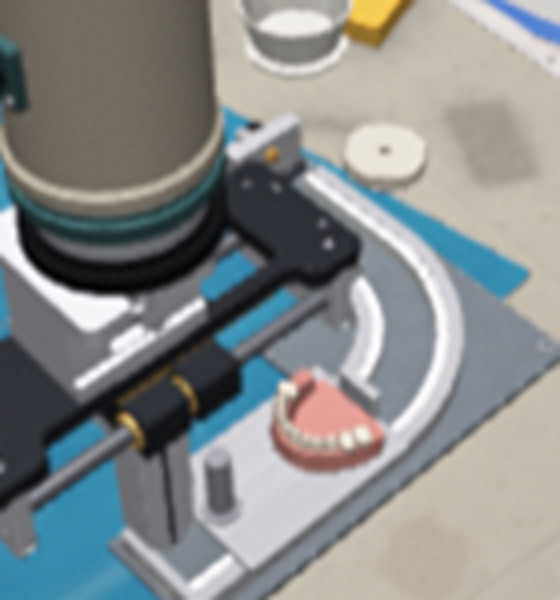

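The closed fingers at (155,480) stand behind the post at (218,480), with the orientation and height right. I'll list the path rows.

```bash
cat > rows.py <<'E'
import sys
from plan import *
# usage: rows.py n step : plan n rows from the present pose, snapping to the nearest path point
n=int(sys.argv[1]);ds=float(sys.argv[2])
p,y,st,M=state();print(st["t"].__round__(2),p.round(4),round(y,3),"F",st["force"].round(1),"z-tilt",M[:2,2].round(3))
S=np.arange(-40,260,.25);Q=np.array([tool(s)[0] for s in S])
s=S[np.argmin(np.hypot(*(Q-p[:2]).T))];o,d=carr(s)
yt=np.arctan2(M[1,1],M[0,1]);f=st["force"]
print("s",s,"origin",o.round(1),"Fy",round(f[0]*np.cos(yt)+f[1]*np.sin(yt),1),"err",(p[:2]-tool(s)[0]).round(4))
for i in range(n):
    s+=ds;q,y2=tool(s);a,b=step(p,y,(*q,.236),y2);print(s,[float(v) for v in a],float(b));p,y=np.array([*q,.236]),y2
E
python3 rows.py 10 3
```

```text
3.58 [0.4041 0.3268 0.2369] 0.059 F [ 0.2 -1.5  0.2] z-tilt [ 0.001 -0.   ]
s -38.75 origin [-58.8   0. ] Fy 1.5 err [0.0008 0.    ]
-35.75 [-0.08, 0.3, 0.09] -0.11
-32.75 [0.0, 0.3, -0.0] -0.0
-29.75 [-0.0, 0.3, -0.0] -0.0
-26.75 [0.0, 0.3, -0.0] -0.0
-23.75 [0.0, 0.3, -0.0] -0.0
-20.75 [-0.0, 0.3, -0.0] -0.0
-17.75 [0.0, 0.3, -0.0] -0.0
-14.75 [0.0, 0.3, -0.0] -0.0
-11.75 [-0.0, 0.3, -0.0] -0.0
-8.75 [0.0, 0.3, -0.0] -0.0
```

arm_command(
  commands=[
    {"slide": [-0.05,0.3,0],"turn": [0,0,0],"gripper": 0},
    {"slide": [0,0.3,0],"turn": [0,0,0],"gripper": 0},
    {"slide": [0,0.2,0],"turn": [0,0,0],"gripper": 0},
    {"slide": [0,0.15,0],"turn": [0,0,0],"gripper": 0},
    {"slide": [0,0.15,0],"turn": [0,0,0],"gripper": 0},
    {"slide": [0,0.2,0],"turn": [0,0,0],"gripper": 0},
    {"slide": [0,0.25,0],"turn": [0,0,0],"gripper": 0},
    {"slide": [0,0.3,0],"turn": [0,0,0],"gripper": 0},
    {"slide": [0,0.3,0],"turn": [0,0,0],"gripper": 0},
    {"slide": [0,0.3,0],"turn": [0,0,0],"gripper": 0},
  ],
)

```text
t: 4.42
eef_pos: [0.4041, 0.3036, 0.2363]
tcp_rot: [-3.139, -0.097, -0.001]
force: [-0.7, 1.8, 0.5]
finger_gap: 0.004
grip_force: 1.2
```

```bash
python3 rows.py 20 3
```

```text
4.42 [0.4041 0.3036 0.2363] 0.062 F [-0.7  1.8  0.5] z-tilt [0.001 0.001]
s -15.75 origin [-35.8   0. ] Fy -1.9 err [-0.0005 -0.0001]
-12.75 [0.05, 0.29, 0.03] 0.06
-9.75 [0.0, 0.3, -0.0] -0.0
-6.75 [0.0, 0.3, -0.0] 0.02
-3.75 [0.01, 0.3, -0.0] 0.2
-0.75 [0.01, 0.3, -0.0] 0.41
2.25 [0.02, 0.3, -0.0] 0.63
5.25 [0.03, 0.3, -0.0] 0.84
8.25 [0.03, 0.3, -0.0] 1.05
11.25 [0.03, 0.3, -0.0] 1.14
14.25 [0.03, 0.3, -0.0] 1.13
17.25 [0.03, 0.3, -0.0] 1.12
20.25 [0.03, 0.3, -0.0] 1.09
23.25 [0.03, 0.3, -0.0] 1.06
26.25 [0.03, 0.3, -0.0] 1.01
29.25 [0.03, 0.31, -0.0] 0.94
32.25 [0.03, 0.31, -0.0] 0.87
35.25 [0.01, 0.31, -0.0] 0.54
38.25 [-0.01, 0.32, -0.0] -0.08
41.25 [-0.03, 0.33, -0.0] -0.67
44.25 [-0.04, 0.33, -0.0] -1.23
```

Contact, about 2 N. Continuing into the bend.

arm_command(
  commands=[
    {"slide": [0.05,0.3,0],"turn": [0,0,0],"gripper": 0},
    {"slide": [0,0.3,0],"turn": [0,0,0],"gripper": 0},
    {"slide": [0,0.3,0],"turn": [0,0,0],"gripper": 0},
    {"slide": [0.01,0.3,0],"turn": [0,0,0.2],"gripper": 0},
    {"slide": [0.01,0.3,0],"turn": [0,0,0.4],"gripper": 0},
    {"slide": [0.02,0.3,0],"turn": [0,0,0.6],"gripper": 0},
    {"slide": [0.03,0.3,0],"turn": [0,0,0.8],"gripper": 0},
    {"slide": [0.03,0.3,0],"turn": [0,0,1],"gripper": 0},
    {"slide": [0.03,0.3,0],"turn": [0,0,1.1],"gripper": 0},
    {"slide": [0.03,0.3,0],"turn": [0,0,1.1],"gripper": 0},
  ],
)

```text
t: 5.25
eef_pos: [0.4075, 0.2732, 0.2362]
tcp_rot: [-3.141, 0.049, -0.0]
force: [-0.5, 2.9, 2.5]
finger_gap: 0.007
grip_force: 1.4
```

```bash
python3 rows.py 11 3
```

```text
5.25 [0.4075 0.2732 0.2362] -0.031 F [-0.5  2.9  2.5] z-tilt [0. 0.]
s 15.0 origin [-5.1  0.7] Fy -2.9 err [-0.0002  0.0001]
18.0 [0.05, 0.31, 0.02] 1.53
21.0 [0.03, 0.3, -0.0] 1.08
24.0 [0.03, 0.3, -0.0] 1.04
27.0 [0.03, 0.3, -0.0] 0.99
30.0 [0.03, 0.31, -0.0] 0.93
33.0 [0.02, 0.31, -0.0] 0.84
36.0 [0.01, 0.32, -0.0] 0.38
39.0 [-0.01, 0.32, -0.0] -0.23
42.0 [-0.03, 0.33, -0.0] -0.81
45.0 [-0.05, 0.33, -0.0] -1.37
48.0 [-0.06, 0.33, -0.0] -1.92
```

arm_command(
  commands=[
    {"slide": [0.05,0.3,0],"turn": [0,0,1.5],"gripper": 0},
    {"slide": [0.03,0.3,0],"turn": [0,0,1.1],"gripper": 0},
    {"slide": [0.03,0.3,0],"turn": [0,0,1],"gripper": 0},
    {"slide": [0.03,0.3,0],"turn": [0,0,1],"gripper": 0},
    {"slide": [0.03,0.31,0],"turn": [0,0,0.9],"gripper": 0},
    {"slide": [0.02,0.31,0],"turn": [0,0,0.8],"gripper": 0},
    {"slide": [0.01,0.32,0],"turn": [0,0,0.4],"gripper": 0},
    {"slide": [-0.01,0.32,0],"turn": [0,0,-0.2],"gripper": 0},
  ],
)

```text
t: 5.92
eef_pos: [0.4068, 0.2486, 0.2362]
tcp_rot: [-3.134, 0.225, -0.0]
force: [0.1, 3.2, 2.4]
finger_gap: 0.002
grip_force: 1.8
```

```bash
python3 rows.py 10 3
```

```text
5.92 [0.4068 0.2486 0.2362] -0.143 F [0.1 3.2 2.4] z-tilt [0. 0.]
s 39.0 origin [17.9  5. ] Fy -3.2 err [-0.      0.0001]
42.0 [-0.03, 0.34, 0.02] -0.64
45.0 [-0.05, 0.33, -0.0] -1.37
48.0 [-0.06, 0.33, -0.0] -1.92
51.0 [-0.07, 0.33, -0.0] -2.28
54.0 [-0.07, 0.33, -0.0] -2.29
57.0 [-0.07, 0.33, -0.0] -2.29
60.0 [-0.07, 0.33, -0.0] -2.29
63.0 [-0.07, 0.33, -0.0] -2.29
66.0 [-0.07, 0.33, -0.0] -2.29
69.0 [-0.07, 0.33, -0.0] -2.29
```

arm_command(
  commands=[
    {"slide": [-0.03,0.33,0],"turn": [0,0,-0.6],"gripper": 0},
    {"slide": [-0.05,0.33,0],"turn": [0,0,-1.4],"gripper": 0},
    {"slide": [-0.06,0.33,0],"turn": [0,0,-1.9],"gripper": 0},
    {"slide": [-0.07,0.33,0],"turn": [0,0,-2.3],"gripper": 0},
    {"slide": [-0.07,0.33,0],"turn": [0,0,-2.3],"gripper": 0},
    {"slide": [-0.07,0.33,0],"turn": [0,0,-2.3],"gripper": 0},
    {"slide": [-0.07,0.33,0],"turn": [0,0,-2.3],"gripper": 0},
    {"slide": [-0.07,0.33,0],"turn": [0,0,-2.3],"gripper": 0},
  ],
)

```text
t: 6.58
eef_pos: [0.4004, 0.2223, 0.2361]
tcp_rot: [3.135, 0.204, -0.001]
force: [-1.3, 3.9, 2.3]
finger_gap: 0.003
grip_force: 1.7
```

```bash
python3 rows.py 10 3
```

```text
6.58 [0.4004 0.2223 0.2361] 0.13 F [-1.3  3.9  2.3] z-tilt [-0.001 -0.   ]
s 63.0 origin [39.  14.1] Fy -4.1 err [-0.0006  0.0001]
66.0 [-0.01, 0.35, 0.01] -2.03
69.0 [-0.07, 0.33, -0.0] -2.29
72.0 [-0.07, 0.33, -0.0] -2.29
75.0 [-0.07, 0.33, -0.0] -2.29
78.0 [-0.07, 0.33, -0.0] -2.29
81.0 [-0.07, 0.33, -0.0] -2.29
84.0 [-0.07, 0.33, -0.0] -2.29
87.0 [-0.07, 0.33, -0.0] -2.29
90.0 [-0.07, 0.33, -0.0] -2.29
93.0 [-0.07, 0.33, -0.0] -2.29
```

arm_command(
  commands=[
    {"slide": [-0.02,0.33,0],"turn": [0,0,-2.1],"gripper": 0},
    {"slide": [-0.07,0.33,0],"turn": [0,0,-2.3],"gripper": 0},
    {"slide": [-0.07,0.33,0],"turn": [0,0,-2.3],"gripper": 0},
    {"slide": [-0.07,0.33,0],"turn": [0,0,-2.3],"gripper": 0},
    {"slide": [-0.07,0.33,0],"turn": [0,0,-2.3],"gripper": 0},
    {"slide": [-0.07,0.33,0],"turn": [0,0,-2.3],"gripper": 0},
    {"slide": [-0.07,0.33,0],"turn": [0,0,-2.3],"gripper": 0},
  ],
)

```text
t: 7.17
eef_pos: [0.4013, 0.1986, 0.236]
tcp_rot: [3.076, 0.636, -0.003]
force: [-2.1, 3.2, 3.5]
finger_gap: 0.005
grip_force: 1.7
```

```bash
python3 rows.py 12 3
```

```text
7.17 [0.4013 0.1986 0.236 ] 0.408 F [-2.1  3.2  3.5] z-tilt [-0.002 -0.001]
s 84.0 origin [54.3 27.3] Fy -3.8 err [-0.0008 -0.0001]
87.0 [0.01, 0.35, 0.0] -2.17
90.0 [-0.07, 0.33, -0.0] -2.29
93.0 [-0.07, 0.33, -0.0] -2.29
96.0 [-0.07, 0.33, -0.0] -2.29
99.0 [-0.07, 0.33, -0.0] -2.29
102.0 [-0.07, 0.33, -0.0] -2.29
105.0 [-0.07, 0.33, -0.0] -2.29
108.0 [-0.07, 0.33, -0.0] -2.29
111.0 [-0.07, 0.33, -0.0] -2.31
114.0 [-0.07, 0.33, -0.0] -2.45
117.0 [-0.08, 0.33, -0.0] -2.63
120.0 [-0.09, 0.33, -0.0] -2.8
```

arm_command(
  commands=[
    {"slide": [0.01,0.34,0],"turn": [0,0,-2.2],"gripper": 0},
    {"slide": [-0.07,0.33,0],"turn": [0,0,-2.3],"gripper": 0},
    {"slide": [-0.07,0.33,0],"turn": [0,0,-2.3],"gripper": 0},
    {"slide": [-0.07,0.33,0],"turn": [0,0,-2.3],"gripper": 0},
    {"slide": [-0.07,0.33,0],"turn": [0,0,-2.3],"gripper": 0},
    {"slide": [-0.07,0.33,0],"turn": [0,0,-2.3],"gripper": 0},
    {"slide": [-0.07,0.33,0],"turn": [0,0,-2.3],"gripper": 0},
    {"slide": [-0.07,0.33,0],"turn": [0,0,-2.3],"gripper": 0},
  ],
)

```text
t: 7.83
eef_pos: [0.4103, 0.173, 0.2358]
tcp_rot: [2.936, 1.117, -0.006]
force: [-1.5, 1.4, 2.3]
finger_gap: 0.003
grip_force: 1.7
```

```bash
python3 rows.py 16 3
```

```text
7.83 [0.4103 0.173  0.2358] 0.727 F [-1.5  1.4  2.3] z-tilt [-0.003 -0.002]
s 107.75 origin [66.5 46.6] Fy -2.1 err [-0.0007 -0.0005]
110.75 [0.02, 0.34, -0.02] -2.02
113.75 [-0.07, 0.33, -0.0] -2.44
116.75 [-0.08, 0.33, -0.0] -2.61
119.75 [-0.08, 0.33, -0.0] -2.79
122.75 [-0.09, 0.33, -0.0] -2.96
125.75 [-0.09, 0.33, -0.0] -3.14
128.75 [-0.1, 0.33, -0.0] -3.25
131.75 [-0.1, 0.33, -0.0] -3.27
134.75 [-0.1, 0.32, -0.0] -3.29
137.75 [-0.1, 0.32, -0.0] -3.31
140.75 [-0.1, 0.32, -0.0] -3.34
143.75 [-0.1, 0.31, -0.0] -3.36
146.75 [-0.1, 0.31, -0.0] -3.39
149.75 [-0.1, 0.31, -0.0] -3.41
152.75 [-0.09, 0.3, -0.0] -3.13
155.75 [-0.07, 0.3, -0.0] -2.49
```

arm_command(
  commands=[
    {"slide": [0.02,0.34,0],"turn": [0,0,-2.0],"gripper": 0},
    {"slide": [-0.07,0.33,0],"turn": [0,0,-2.4],"gripper": 0},
    {"slide": [-0.08,0.33,0],"turn": [0,0,-2.6],"gripper": 0},
    {"slide": [-0.08,0.33,0],"turn": [0,0,-2.8],"gripper": 0},
    {"slide": [-0.09,0.33,0],"turn": [0,0,-3],"gripper": 0},
    {"slide": [-0.09,0.33,0],"turn": [0,0,-3.1],"gripper": 0},
    {"slide": [-0.1,0.33,0],"turn": [0,0,-3.2],"gripper": 0},
    {"slide": [-0.1,0.33,0],"turn": [0,0,-3.3],"gripper": 0},
  ],
)

```text
t: 8.5
eef_pos: [0.4268, 0.151, 0.2357]
tcp_rot: [2.663, 1.666, -0.008]
force: [-2.8, 1.3, 3.1]
finger_gap: -0.001
grip_force: 1.5
```

```bash
python3 rows.py 16 3
```

```text
8.5 [0.4268 0.151  0.2357] 1.118 F [-2.8  1.3  3.1] z-tilt [-0.004 -0.003]
s 131.75 origin [72.7 69.1] Fy -3.0 err [-0.0004 -0.0005]
134.75 [-0.03, 0.33, -0.03] -3.35
137.75 [-0.1, 0.32, -0.0] -3.31
140.75 [-0.1, 0.32, -0.0] -3.34
143.75 [-0.1, 0.31, -0.0] -3.36
146.75 [-0.1, 0.31, -0.0] -3.39
149.75 [-0.1, 0.31, -0.0] -3.41
152.75 [-0.09, 0.3, -0.0] -3.13
155.75 [-0.07, 0.3, -0.0] -2.49
158.75 [-0.04, 0.3, -0.0] -1.85
161.75 [-0.03, 0.3, -0.0] -1.2
164.75 [-0.01, 0.3, -0.0] -0.55
167.75 [-0.0, 0.3, -0.0] -0.04
170.75 [-0.0, 0.3, -0.0] -0.0
173.75 [-0.0, 0.3, -0.0] -0.0
176.75 [0.0, 0.3, -0.0] -0.0
179.75 [-0.0, 0.3, -0.0] -0.0
```

arm_command(
  commands=[
    {"slide": [-0.03,0.33,-0.03],"turn": [0,0,-3.3],"gripper": 0},
    {"slide": [-0.1,0.32,0],"turn": [0,0,-3.3],"gripper": 0},
    {"slide": [-0.1,0.32,0],"turn": [0,0,-3.3],"gripper": 0},
    {"slide": [-0.1,0.31,0],"turn": [0,0,-3.4],"gripper": 0},
    {"slide": [-0.1,0.31,0],"turn": [0,0,-3.4],"gripper": 0},
    {"slide": [-0.1,0.31,0],"turn": [0,0,-3.4],"gripper": 0},
    {"slide": [-0.09,0.3,0],"turn": [0,0,-3.1],"gripper": 0},
  ],
)

```text
t: 9.08
eef_pos: [0.4462, 0.1386, 0.2358]
tcp_rot: [-2.274, -2.167, 0.009]
force: [-2.3, 0.4, 2.1]
finger_gap: 0.005
grip_force: 1.4
```

```bash
python3 rows.py 14 1.5
python3 - <<'E'
from h import *
c=arm.camera("top")
im=c["pixels"][160:270,230:330,::-1];cv2.imwrite("pics/e.png",cv2.resize(im,None,fx=5,fy=5,interpolation=cv2.INTER_CUBIC))
E
```

```text
9.08 [0.4462 0.1386 0.2358] 1.523 F [-2.3  0.4  2.1] z-tilt [-0.004 -0.004]
s 152.75 origin [74.9 89.9] Fy -2.3 err [-0.0001 -0.0004]
154.25 [0.0, 0.16, -0.02] -1.44
155.75 [-0.03, 0.15, -0.0] -1.17
157.25 [-0.03, 0.15, -0.0] -1.0
158.75 [-0.02, 0.15, -0.0] -0.84
160.25 [-0.02, 0.15, -0.0] -0.68
161.75 [-0.01, 0.15, -0.0] -0.52
163.25 [-0.01, 0.15, -0.0] -0.36
164.75 [-0.01, 0.15, -0.0] -0.19
166.25 [-0.0, 0.15, -0.0] -0.04
167.75 [0.0, 0.15, -0.0] -0.0
169.25 [0.0, 0.15, -0.0] -0.0
170.75 [-0.0, 0.15, -0.0] -0.0
172.25 [0.0, 0.15, -0.0] -0.0
173.75 [-0.0, 0.15, -0.0] -0.0
```

View pics/e.png

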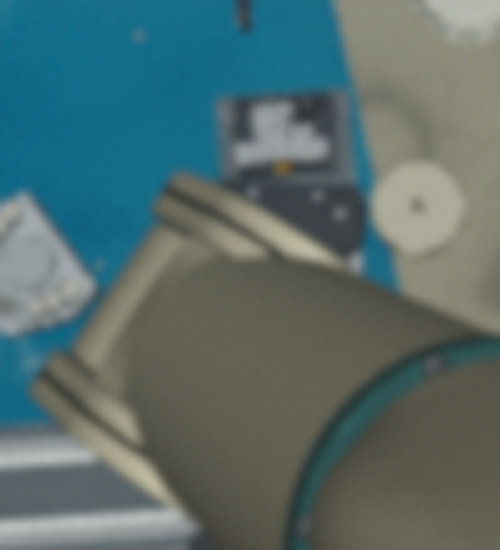

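The arm hides the carriage; the pin at (283,168) is not pressed yet, and the cast and felt wheel haven't moved. Advancing slowly, watching force.

arm_command(
  commands=[
    {"slide": [0,0.15,-0.02],"turn": [0,0,-1.4],"gripper": 0},
    {"slide": [-0.03,0.15,0],"turn": [0,0,-1.2],"gripper": 0},
    {"slide": [-0.03,0.15,0],"turn": [0,0,-1],"gripper": 0},
    {"slide": [-0.02,0.15,0],"turn": [0,0,-0.8],"gripper": 0},
    {"slide": [-0.02,0.15,0],"turn": [0,0,-0.7],"gripper": 0},
    {"slide": [-0.01,0.1,0],"turn": [0,0,-0.5],"gripper": 0},
  ],
)

```text
t: 9.63
eef_pos: [0.4564, 0.1393, 0.2366]
tcp_rot: [2.169, 2.273, -0.0]
force: [-1.2, 0.4, -0.7]
finger_gap: 0.004
grip_force: 0.8
```

```bash
python3 rows.py 14 1
```

```text
9.63 [0.4564 0.1393 0.2366] 1.617 F [-1.2  0.4 -0.7] z-tilt [-0. -0.]
s 162.75 origin [75.  99.9] Fy -1.2 err [0.     0.0019]
163.75 [-0.19, 0.09, 0.06] -0.66
164.75 [-0.0, 0.1, -0.0] -0.11
165.75 [-0.0, 0.1, -0.0] -0.04
166.75 [-0.0, 0.1, -0.0] -0.0
167.75 [0.0, 0.1, -0.0] -0.0
168.75 [0.0, 0.1, -0.0] -0.0
169.75 [-0.0, 0.1, -0.0] -0.0
170.75 [0.0, 0.1, -0.0] -0.0
171.75 [0.0, 0.1, -0.0] -0.0
172.75 [0.0, 0.1, -0.0] -0.0
173.75 [-0.0, 0.1, -0.0] -0.0
174.75 [0.0, 0.1, -0.0] -0.0
175.75 [0.0, 0.1, -0.0] -0.0
176.75 [0.0, 0.1, -0.0] -0.0
```

arm_command(
  commands=[
    {"slide": [-0.05,0.07,0],"turn": [0,0,-0.5],"gripper": 0},
    {"slide": [-0.05,0.07,0],"turn": [0,0,-0.3],"gripper": 0},
    {"slide": [0,0.06,0],"turn": [0,0,0],"gripper": 0},
    {"slide": [0,0.06,0],"turn": [0,0,0],"gripper": 0},
    {"slide": [0,0.06,0],"turn": [0,0,0],"gripper": 0},
  ],
)

```text
t: 10.05
eef_pos: [0.4593, 0.1385, 0.2367]
tcp_rot: [-2.154, -2.286, 0.001]
force: [-3.3, -0.2, -0.8]
finger_gap: 0.006
grip_force: 1.7
```

arm_command(
  commands=[
    {"slide": [0,0.05,0],"turn": [0,0,0],"gripper": 0},
    {"slide": [0,0.05,0],"turn": [0,0,0],"gripper": 0},
  ],
)

```text
t: 10.22
eef_pos: [0.4597, 0.1385, 0.2366]
tcp_rot: [-2.154, -2.286, 0.003]
force: [-5.3, -0.4, 1.8]
finger_gap: 0.004
grip_force: 2.9
```

arm_command(
  commands=[
    {"slide": [0,0.05,0],"turn": [0,0,0],"gripper": 0},
    {"slide": [0,0.05,0],"turn": [0,0,0],"gripper": 0},
  ],
)

```text
t: 10.38
eef_pos: [0.46, 0.1385, 0.2366]
tcp_rot: [-2.153, -2.286, 0.005]
force: [-7.6, 0.4, 4.1]
finger_gap: 0.007
grip_force: 4.0
```

arm_command(
  commands=[
    {"slide": [0,0.05,0],"turn": [0,0,0],"gripper": 0},
    {"slide": [0,0.05,0],"turn": [0,0,0],"gripper": 0},
  ],
)

```text
t: 10.55
eef_pos: [0.4603, 0.1386, 0.2366]
tcp_rot: [-2.152, -2.286, 0.007]
force: [-9.7, -0.9, 7.0]
finger_gap: 0.007
grip_force: 5.0
```

Firm contact at about 9.7 N. I'll ease the downward drag slightly and hold for over a second.

arm_command(
  commands=[
    {"slide": [0,0,-0.04],"turn": [0,0,0],"gripper": 0},
    {"slide": [0,0,-0.04],"turn": [0,0,0],"gripper": 0},
    {"slide": [0,0,0],"turn": [0,0,0],"gripper": 0},
    {"slide": [0,0,0],"turn": [0,0,0],"gripper": 0},
  ],
)

```text
t: 10.88
eef_pos: [0.4604, 0.1383, 0.2369]
tcp_rot: [-2.152, -2.286, 0.008]
force: [-6.6, 0.1, 0.1]
finger_gap: 0.005
grip_force: 3.7
```

```bash
python3 rows.py 0 1
python3 - <<'E'
from h import *
c=arm.camera("scene")
im=c["pixels"][190:340,225:365,::-1];cv2.imwrite("pics/f.png",cv2.resize(im,None,fx=4,fy=4,interpolation=cv2.INTER_CUBIC))
E
```

```text
10.88 [0.4604 0.1383 0.2369] 1.631 F [-6.6  0.1  0.1] z-tilt [-0.005 -0.002]
s 166.75 origin [ 75.  103.9] Fy -6.6 err [0.0001 0.0007]
```

View pics/f.png

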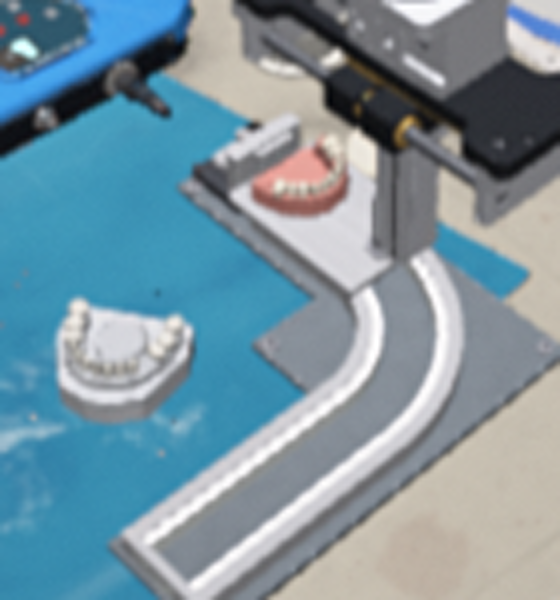

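The carriage's bumper is against the stop at (285,160), straight in leg 2. Raising to about 9 N and holding.

arm_command(
  commands=[
    {"slide": [0,0.05,-0.01],"turn": [0,0,0],"gripper": 0},
    {"slide": [0,0.05,-0.01],"turn": [0,0,0],"gripper": 0},
    {"slide": [0,0,0],"turn": [0,0,0],"gripper": 0},
    {"slide": [0,0,0],"turn": [0,0,0],"gripper": 0},
  ],
)

```text
t: 11.27
eef_pos: [0.4607, 0.1383, 0.2369]
tcp_rot: [-2.152, -2.285, 0.01]
force: [-9.4, -0.1, -0.1]
finger_gap: 0.002
grip_force: 4.5
```

arm_command(
  commands=[
    {"slide": [0,0.02,0],"turn": [0,0,0],"gripper": 0},
    {"slide": [0,0,0],"turn": [0,0,0],"gripper": 0},
    {"slide": [0,0,0],"turn": [0,0,0],"gripper": 0},
    {"slide": [0,0,0],"turn": [0,0,0],"gripper": 0},
    {"slide": [0,0,0],"turn": [0,0,0],"gripper": 0},
    {"slide": [0,0,0],"turn": [0,0,0],"gripper": 0},
    {"slide": [0,0,0],"turn": [0,0,0],"gripper": 0},
    {"slide": [0,0,0],"turn": [0,0,0],"gripper": 0},
    {"slide": [0,0,0],"turn": [0,0,0],"gripper": 0},
    {"slide": [0,0,0],"turn": [0,0,0],"gripper": 0},
  ],
)

```text
t: 12.1
eef_pos: [0.4608, 0.1383, 0.2369]
tcp_rot: [-2.151, -2.285, 0.011]
force: [-9.7, 0.5, 0.2]
finger_gap: 0.005
grip_force: 4.7
```

arm_command(
  commands=[
    {"slide": [0,0,0],"turn": [0,0,0],"gripper": 0},
    {"slide": [0,0,0],"turn": [0,0,0],"gripper": 0},
    {"slide": [0,0,0],"turn": [0,0,0],"gripper": 0},
    {"slide": [0,0,0],"turn": [0,0,0],"gripper": 0},
  ],
)

```text
t: 12.43
eef_pos: [0.4608, 0.1383, 0.2369]
tcp_rot: [-2.151, -2.285, 0.011]
force: [-9.6, 0.2, 0.4]
finger_gap: 0.008
grip_force: 4.7
```

arm_command(
  commands=[
    {"slide": [0,-0.1,0],"turn": [0,0,0],"gripper": 0},
    {"slide": [0,-0.15,0],"turn": [0,0,0],"gripper": 0},
    {"slide": [0,-0.2,0],"turn": [0,0,0],"gripper": 0},
    {"slide": [0,-0.3,0],"turn": [0,0,0],"gripper": 0},
    {"slide": [0,-0.6,0],"turn": [0,0,0],"gripper": 0},
    {"slide": [0,-1,0],"turn": [0,0,0],"gripper": 0},
    {"slide": [0,-1,0],"turn": [0,0,0],"gripper": 0},
    {"slide": [0,0,-2],"turn": [0,0,0],"gripper": 0},
    {"slide": [0,0,-3],"turn": [0,0,0],"gripper": 0},
    {"slide": [0,0,-3],"turn": [0,0,0],"gripper": 0},
  ],
)

```text
t: 13.27
eef_pos: [0.43, 0.1371, 0.3186]
tcp_rot: [-2.153, -2.287, 0.0]
force: [0.8, 0.2, -0.1]
finger_gap: 0.0
grip_force: 0.0
```

arm_command(
  commands=[
    {"slide": [0,-1,-3],"turn": [0,0,0],"gripper": 0},
    {"slide": [0,-1,-3],"turn": [0,0,0],"gripper": 0},
    {"slide": [0,0,0],"turn": [0,0,0],"gripper": 0},
    {"slide": [0,0,0],"turn": [0,0,0],"gripper": 0},
  ],
)

```text
t: 13.6
eef_pos: [0.4106, 0.1358, 0.3793]
tcp_rot: [2.152, 2.284, 0.007]
force: [1.3, 0.8, 0.4]
finger_gap: 0.003
grip_force: 0.0
```

Run:
```python
from h import *
c=arm.camera("scene")
im=c["pixels"][200:290,250:350,::-1];cv2.imwrite("pics/g.png",cv2.resize(im,None,fx=6,fy=6,interpolation=cv2.INTER_CUBIC))
```

```text
(no output)
```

View pics/g.png

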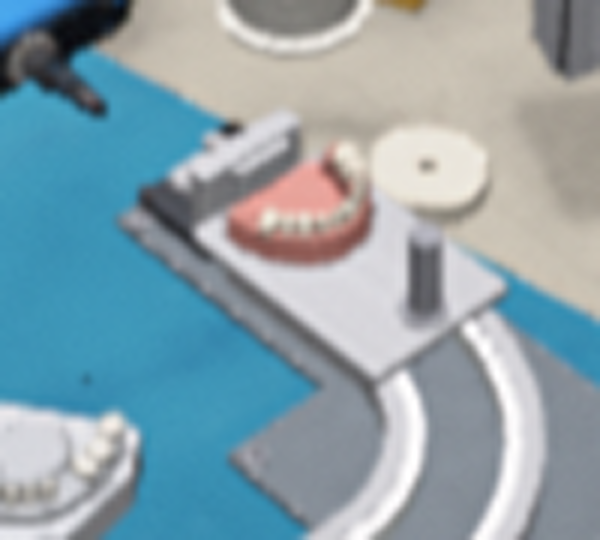

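The carriage is flat in leg 2 with its bumper on the stop plate at about (240,165) and the post free at (427,270). The gripper is clear, so I'm handing in.

```bash
python3 -c "
from cell import arm
print(arm.close_job())"
```

```text
the job is handed in; nothing more can be done
None
```

The job is handed in at about 14 s: the carriage went round the bend, was held against the stop at about 9.6 N on the wrist sensor for over a second, and was released. It stands flat against the stop in the last picture, but rail and stop contact forces and the feeler pin could not be measured directly.

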